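# Raise the barrier of a dowelling jig and feed the block to its stop

### The arm

A 6-joint arm with a two-finger parallel gripper is mounted at the origin on a cart in front of the work surface, level with it; the furniture and walls round the work are solid. World frame = base frame: x ahead of the robot, y to its left, z up, the work surface at z = 0. Lengths are in m, angles in degrees, forces in N, time in s.
With the tool pointing down it reaches from about 0.275 to 0.975 m from the base axis. Payload 8.4 kg.
Tool frame: the origin (TCP) lies midway between the tips of the shut fingers; the grasp point (between the pads) lies 19 mm behind it; z points along the fingers, y is the line along which they close (so a half turn about z gives the same grasp; the last joint's range is limited). The gripper opens to 92 mm and grips with 3 to 60 N. Pads are 20 mm wide; open, the fingers measure 128 mm over their backs; the gripper's body (75 mm by 189 mm) begins 69 mm behind the grasp point.
Start: joints at [73.717, 20.225, 93.587, -0, 66.188, -0.138], TCP at [0.174, 0.6, 0.215] pointing down, gripper open.
Joint ranges: [-150.9, 150.9], [-52.94, 120.26], [3.33, 152.33], [-74.26, 254.26], [0, 154.13], [-172.89, 172.89]. Speed limits (degrees/s): [127.2, 127.2, 159.86, 180, 180, 180].

### API

Orientations are given as a 3x3 rotation matrix whose columns are the frame's x, y, z axes.
In Python, from station import arm gives the robot as it stands. The module is installed in compiled form; this text tells all that it offers.
- The arm moves only by the tool servo_tool, never from a script. Its argument "steps" is a list of rows, each a list of 5 numbers: the opening, from 0 (shut) to 1 (fully open), then the shift along the tool's x, y, z in mm, then the turn about the tool's z in degrees. A call has 1 to 20 rows; each row shifts and turns the commanded pose from where the row before left it, along the tool's axes as they then stand; what a row does not reach is not made up. A row lasts 1/10 s, in which the tool goes at most 50 mm and 8.59 degrees, less where a joint would pass 70% of its speed; a pose out of reach is approached as far as the arm can. A call with a gripper value outside its range is refused whole. The fingers move at their own pace and stop on an object; "grip_force" is the grip in N (left out, the last holds). Time passes only in rows, so rows that do not move let the fingers close. It gives the time, the measured TCP pose, the force, the opening and the grip force at its end, in the units of the state.
- arm.get_state(): the state, without advancing time (a new reading comes with each control period).
- arm.camera(name): name is "scene" or "top" or "wrist"; returns a dict with "img" (400x640x3 uint8, red, green, blue), "mtx" (3x3 intrinsics, pixels), "world_from_camera" (4x4, takes a point from camera to world coordinates). Camera axes: x right, y up, looking along -z (the intrinsics and any distortion apply to the point x, -y, -z); pixel columns grow to the right and rows downward; lengths in m; the calibration is good to about 2 mm. A picture is of the moment at which its call begins. There is no depth.
- arm.hand_in(): hands the job in; it is judged then, once.
The state is a dict: "time_s": time; "q": joint angles; "joint_velocities": joint speeds; "effort": joint torques, N m; "tcp_pos": TCP position; "eef_rot": TCP orientation; "force": force on the tool from outside, world axes, zero at the start; "ft_torque": the same for the moment, N m; "width": finger opening in m; "grip_force": force on a finger pad.
Only numpy, scipy, OpenCV 4.12 (cv2) and the standard library are available. Lean on these libraries where they do the work, as an engineer would, in place of code of your own. Each camera call takes 0.05 s, during which the arm holds its last target. There are 200 camera calls.

### The job

Push the yellow bar of the red-and-white counterweighted barrier arm away from you until the arm tips over its balance point and stays fully raised by itself. Then push the oak block along its track, under the raised barrier, until it is fully home against the dark end stop. Do it all by pushing with the fingertips, never lifting the block out of its track, and leave the mug, the sanding block and the tape measure where they are.

Things in the scene. Friction and masses are not known exactly. Their poses are not given: they have to be found in the camera images.
- jig: Fixed plywood jig. Origin on the bench top under the track's middle, where the closed barrier crosses. z up, x across the track away from the robot, y along the track away from the end stop (yaw within 0.2 rad of the world's). Track floor 10 mm up, open end at y = +245 mm, fences either side: inner faces x = +-21.5 mm, outer +-35.5, tops 22 mm above the bench.
- stop_face (a point): Foot of the end stop's face, on the track floor, at jig (x 0, y -25, z 10 mm). The stop is dark wood, 71 mm across the track, 25 mm thick, top 42 mm above the bench. The block is home when its end meets this face: block centre then at jig y = +17.5 mm.
- hinge (a point): Middle of the barrier's hinge, at jig (x 115, y 0, z 65 mm), between two grey cheeks 76 mm high; the axis runs along the jig's y. A steel forked rest for the closed arm stands on the near side of the track at jig (x -40, y 0), top 71 mm.
- barrier (a joint): Angle of the barrier arm (rad): 0 = closed, where it starts; 1.35 = fully raised, at its limit. Balance near 0.65: below it falls back to 0, above it falls on to 1.35 by itself within about 2 s. About 1 N at the bar moves it. Closed, a blade 6 mm thick (at jig x 0, y 0) hanging from the arm shuts the track; raised, it is well clear of the block.
- push_bar (a point): Centre of the yellow push bar: round, 24 mm thick, 90 mm long along the jig's y, on a rod 164 mm from the hinge axis. Closed it is 100 mm nearer the robot than the axis (jig x 15 mm) and 130 mm above it (195 mm above the bench). It travels on this circle: up, over the hinge and away from the robot.
- block_center (a point): Centre of the loose oak block (half-way up): 36 mm across the track, 85 mm along it, 29 mm high, about 60 g. It lies in the track, top 39 mm above the bench, on the open-end side of the barrier, its end 25 to 65 mm from the blade.
- sanding_block_center (a point): Centre of a cork sanding block (65 x 112 x 32 mm) on the bench, left of the track's open end. Bystander.
- mug_center (a point): An orange mug (81 mm wide, 101 mm high), point 50 mm up. Bystander, left of and behind the open end of the track.
- tape_measure_center (a point): A yellow tape measure (35 x 85 x 66 mm high), point 32 mm up. Bystander, on the bench behind the track, left of the hinge bracket; further back and left a paper file about 0.2 m tall stands on the bench.
Mind the look-alikes: they are no part of the job. Of the things that look like the part that bears block_center, the larger one is meant.

How it is judged (in metres and radians):
On the way, in this order (a step that is already met when the one before it is completed fails the run):
1. the barrier arm is raised past its balance point to the top, the block still waiting short of the barrier (value of joint barrier above 1.2 rad and y of block_center in the frame of jig above 0.05 m), for 0.2 s.
2. the block is home against the end stop, the barrier still raised (y of block_center in the frame of jig below 0.0225 m and value of joint barrier above 1.2 rad), for 0.2 s.
At the end, for the whole second after the job is handed in: The barrier stays up by itself (joint above 1.2 rad) and still; the block lies flat and at rest in the track with its end within 5 mm of the end stop (all of step 2 and velocity of joint barrier between -0.05 and 0.05 rad/s and y of block_center in the frame of jig above 0.012 m and x of block_center in the frame of jig between -0.008 and 0.008 m and height (world z) of block_center below 0.028 m and angle between block_center's own z axis and vertical below 0.1 rad and linear speed of block below 0.01 m/s); the robot touches nothing.
It fails at once if the block was lifted (centre more than 10 mm above its resting height) (height (world z) of block_center above 0.0345 m).
It fails at once if the block was tipped (angle between block_center's own z axis and vertical above 0.35 rad).
It fails at once if a bystander was moved by more than 20 mm (distance of any of sanding_block_center, mug_center, tape_measure_center from where it was at the start of the episode above 0.02 m).
It also fails if it takes over 51 s, if anything falls off the work surface, if the arm or the gripper's body presses on something with over 40 N, if the wrist force passes 120 N, or if a joint passes its speed limit or range.

## Working session

There is one attempt and no reset: what is moved stays moved. The work goes in short steps, Python scripts to look and compute and a tool call to move; the robot and the scene stay as the last step left them, time stands still between calls to the robot, and variables do not carry over. Pictures are saved under pics/ and viewed, at most 10 in all, crops included, and the job is handed in when it is done.

Besides the shell and the picture viewer there is one more tool, called after "Call:" as name(argument=value, ...) on one line, values as JSON. servo_tool: Moves the arm, as the interface text tells. Its arguments: {"type":"object","properties":{"steps":{"type":"array","items":{"type":"array","items":{"type":"number"}}},"grip_force":{"type":"number"}},"required":["steps"]}

```bash
mkdir -p pics; cat > h.py <<'E'
from station import arm
import numpy as np, cv2
def snap(n,f):
    c=arm.camera(n); cv2.imwrite(f'pics/{f}.png',c['img'][:,:,::-1]); np.savez(f'pics/{f}.npz',**c); return c
def ray(f,u,v):
    c=np.load(f'pics/{f}.npz'); K=c['mtx']; T=c['world_from_camera']
    d=np.array([(u-K[0,2])/K[0,0],-(v-K[1,2])/K[1,1],-1]); return T[:3,3],T[:3,:3]@d
def atz(f,u,v,z):
    o,d=ray(f,u,v); return o+d*(z-o[2])/d[2]
def proj(f,p):
    c=np.load(f'pics/{f}.npz'); T=np.linalg.inv(c['world_from_camera']); q=T[:3,:3]@p+T[:3,3]
    K=c['mtx']; return K[0,0]*q[0]/-q[2]+K[0,2], K[1,2]+K[1,1]*q[1]/q[2]
E
python3 - <<'E'
from h import *
s=arm.get_state(); print(s['tcp_pos'],s['eef_rot'],s['time_s'])
for n in('top','scene'):
    c=snap(n,n+'0'); print(c['mtx'],c['world_from_camera'])
E
```

```text
[0.17366669 0.5998742  0.21385112] [[-9.60554846e-01  2.78090345e-01 -3.84948964e-04]
 [ 2.78090611e-01  9.60553943e-01 -1.31733793e-03]
 [ 3.42528487e-06 -1.37242603e-03 -9.99999058e-01]] 0.0
[[520.26824217   0.         319.47884587]
 [  0.         520.26824217 211.57138399]
 [  0.           0.           1.        ]] [[-0.01770954  0.99294986 -0.11720473  0.35342617]
 [-0.999688   -0.01551958  0.01957132  0.16940363]
 [ 0.01761437  0.11751476  0.99291491  1.32364826]
 [ 0.          0.          0.          1.        ]]
[[485.27066786   0.         318.80540279]
 [  0.         485.27066786 201.55720289]
 [  0.           0.           1.        ]] [[ 0.72851055  0.46975325 -0.4986023  -0.09470663]
 [-0.68502619  0.49595852 -0.53363308 -0.47463013]
 [-0.00338982  0.73031297  0.6831043   0.9401765 ]
 [ 0.          0.          0.          1.        ]]
```

View pics/top0.png

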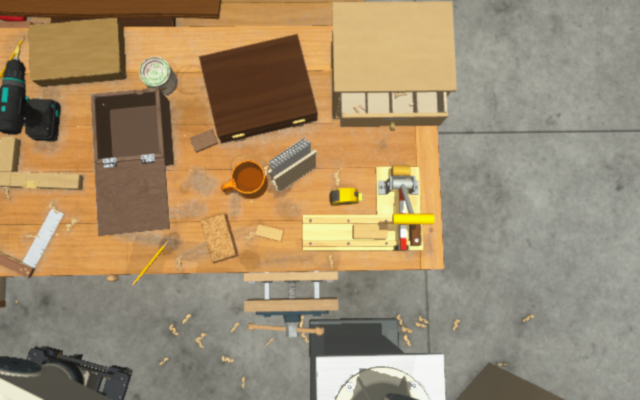

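View pics/scene0.png

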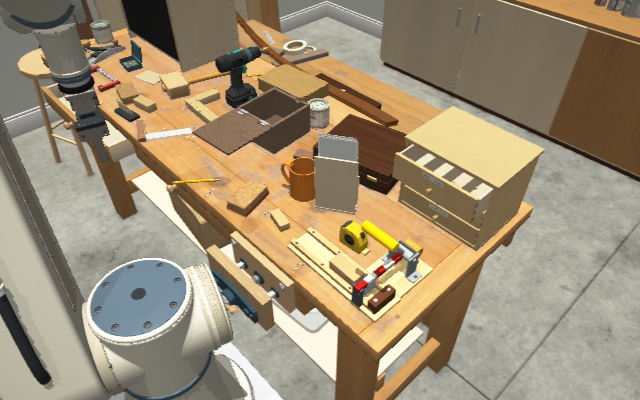

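The top view shows the jig at about cols 303–422, rows 165–250, with the yellow bar near (413,218) and the block near (370,231). The mug is at (250,180), the cork block at (217,238), and the tape at (346,196). I'll enlarge that area.

```bash
python3 - <<'E'
import cv2
a=cv2.imread('pics/top0.png')[155:260,295:445]
b=cv2.resize(a,None,fx=5.3,fy=5.3,interpolation=cv2.INTER_CUBIC); cv2.imwrite('pics/top0c.png',b)
E
```

```text
(no output)
```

View pics/top0c.png

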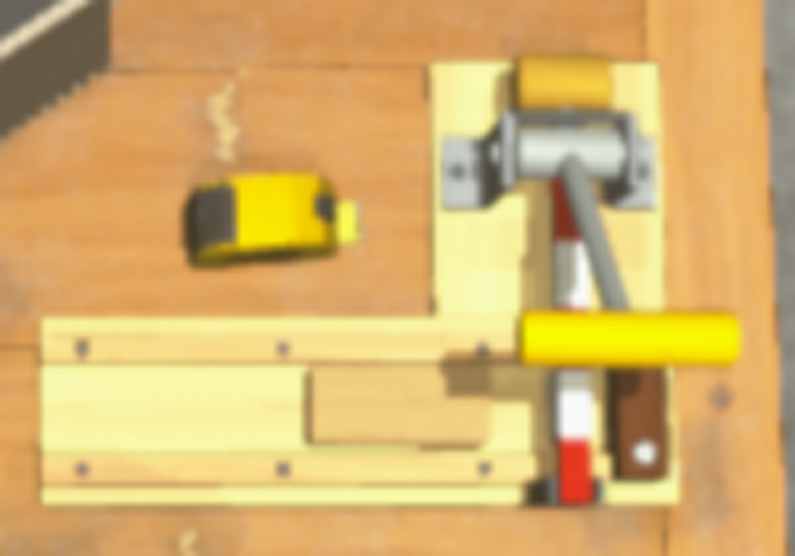

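```bash
cat >> h.py <<'E'
def jw(P,p):
    x,y,a=P; c,s=np.cos(a),np.sin(a); return np.array([x+c*p[0]-s*p[1],y+s*p[0]+c*p[1],p[2]])
def wj(P,p):
    x,y,a=P; c,s=np.cos(a),np.sin(a); d=np.asarray(p)[:2]-[x,y]; return np.array([c*d[0]+s*d[1],-s*d[0]+c*d[1]])
E
python3 - <<'E'
from h import *
from scipy.optimize import least_squares
pts=[((41,452),(-21.5,245,22)),((41,484),(-35.5,245,22)),((41,363),(21.5,245,22)),((667,480),(-35.5,-50,42)),((613,478),(-35.5,-25,42)),
((522,337),(15,45,195)),((740,337),(15,-45,195))]
px=lambda c:(295+(c[0]+.5)/5.3-.5,155+(c[1]+.5)/5.3-.5)
f=lambda P:np.concatenate([np.subtract(proj('top0',jw(P,np.array(j)/1000)),px(c)) for c,j in pts])
r=least_squares(f,[.45,-.05,0]); P=r.x; print(P,r.fun.round(2).reshape(-1,2)); np.save('P.npy',P)
for n,c in [('blk left',(308,402)),('blk right',(490,402)),('far L',(308,364)),('near L',(308,441))]:
    print(n,wj(P,atz('top0',*px(c),.039))*1000)
for n,p in [('bar',(.015,0,.195)),('hinge',(.115,0,.065)),('home',(0,.0175,.0245)),('open',(0,.245,.01))]: print(n,jw(P,p), proj('scene0',jw(P,p)))
for n,uv,z in [('tape',(346,196),.066),('mug',(250,180),.1),('sand',(217,238),.032),('tip1',(317,152),.2)]: print(n,atz('top0',*uv,z))
E
```

```text
[ 0.45374584 -0.0569232  -0.01579353] [[-0.18  0.13]
 [-0.2  -0.31]
 [-0.15 -0.19]
 [ 1.01 -0.1 ]
 [ 1.12  0.29]
 [-0.64  0.07]
 [-0.78  0.07]]
blk left [  1.04437612 119.49450096]
blk right [ 1.00340732 34.15788775]
far L [ 18.8947287  119.32606447]
near L [-17.21546643 119.66680141]
bar [ 0.46874397 -0.05716009  0.195     ] (np.float64(379.67240902827814), np.float64(236.28763761602585))
hinge [ 0.56873149 -0.05873938  0.065     ] (np.float64(403.74633380899286), np.float64(252.69071373222152))
home [ 0.45402221 -0.03942538  0.0245    ] (np.float64(363.7286089870163), np.float64(285.2508072780996))
open [0.45761509 0.18804625 0.01      ] (np.float64(300.22031847981486), np.float64(236.56063715502322))
tape [0.53920508 0.07907708 0.066     ]
mug [0.5761104  0.30932306 0.1       ]
sand [0.44395537 0.39894291 0.032     ]
tip1 [0.61839029 0.15037844 0.2       ]
```

Call:
servo_tool(steps=[[0,0,0,0,8.3],[0,0,0,0,8.3],[0,0,0,0,8.3],[0,0,0,0,8.3],[0,0,0,0,8.3],[0,0,0,0,8.3],[0,0,0,0,8.3],[0,0,0,0,8.3],[0,0,0,0,8.3]])

```text
time_s: 1.0
tcp_pos: [0.1737, 0.6001, 0.2141]
eef_rot: [[0.021, 1.0, -0.0], [1.0, -0.021, -0.001], [-0.001, -0.0, -1.0]]
force: [-0.8, -0.1, -0.1]
width: 0.0224
grip_force: 0.0
```

Call:
servo_tool(steps=[[0,-20,8,0,0],[0,-30,12,0,0],[0,-38,14,2,0],[0,-38,14,2,0],[0,-38,14,2,0],[0,-38,14,2,0],[0,-38,14,2,0],[0,-38,14,2,0],[0,-38,14,2,0],[0,-38,14,2,0],[0,-38,14,2,0],[0,-38,14,2,0],[0,-38,14,2,0],[0,-38,14,2,0],[0,-38,14,2,0],[0,-38,14,2,0],[0,-30,8,2,0],[0,-12,4,0,0],[0,0,0,0,0],[0,0,0,0,0]])

```text
time_s: 3.0
tcp_pos: [0.3922, -0.0268, 0.1844]
eef_rot: [[0.016, 1.0, -0.001], [1.0, -0.016, 0.0], [0.0, -0.001, -1.0]]
force: [0.7, 1.2, 0.1]
width: 0.0002
grip_force: 0.0
```

```bash
python3 - <<'E'
from h import *
P=np.load('P.npy'); s=arm.get_state(); print(s['time_s'],s['tcp_pos'],wj(P,s['tcp_pos']),s['eef_rot'].round(3) if hasattr(s['eef_rot'],'round') else s['eef_rot'],s['force'],s['width'])
E
```

```text
3.0 [ 0.39218468 -0.02675083  0.18439091] [-0.06202998  0.02919638] [[ 0.016  1.    -0.001]
 [ 1.    -0.016  0.   ]
 [ 0.    -0.001 -1.   ]] [0.73563139 1.20571527 0.13183334] 0.00019994060242918953
```

Call:
servo_tool(steps=[[0,2,20,0,0],[0,0,20,0,0],[0,0,10,0,0],[0,0,12,0,0],[0,0,12,0,0],[0,0,12,0,0],[0,0,12,0,0],[0,0,12,0,0],[0,0,12,0,0],[0,0,12,0,0],[0,0,12,0,0],[0,0,12,0,0]])

```text
time_s: 4.2
tcp_pos: [0.5517, -0.0273, 0.1845]
eef_rot: [[0.015, 1.0, 0.0], [1.0, -0.015, 0.0], [0.0, 0.0, -1.0]]
force: [-0.8, 0.2, -0.1]
width: 0.0004
grip_force: 0.1
```

```bash
python3 - <<'E'
from h import *
snap('scene','s1'); s=arm.get_state(); print(s['tcp_pos'],s['force'])
a=cv2.imread('pics/s1.png')[130:330,260:480]; cv2.imwrite('pics/s1c.png',cv2.resize(a,None,fx=2.7,fy=2.7,interpolation=cv2.INTER_CUBIC))
E
```

```text
[ 0.55354386 -0.02739696  0.18472956] [ 1.53403284 -0.03408832  0.18896343]
```

View pics/s1c.png

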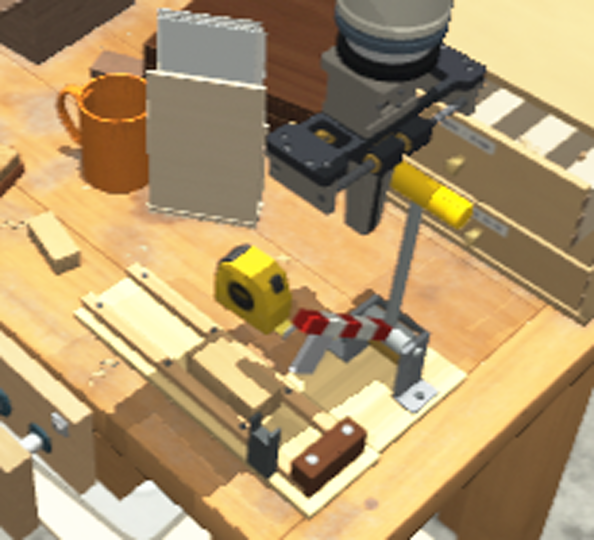

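The bar, at crop (430,193), is now just past the hinge. I'll push slightly further and then wait.

Call:
servo_tool(steps=[[0,0,6,0,0],[0,0,6,0,0],[0,0,0,0,0],[0,0,0,0,0],[0,0,0,0,0],[0,0,-10,0,0],[0,0,-20,0,0],[0,0,-30,0,0],[0,0,-30,0,0],[0,0,-30,0,0],[0,0,0,0,0],[0,0,0,0,0],[0,0,0,0,0],[0,0,0,0,0],[0,0,0,0,0],[0,0,0,0,0],[0,0,0,0,0],[0,0,0,0,0]])

```text
time_s: 6.05
tcp_pos: [0.4427, -0.0257, 0.1845]
eef_rot: [[0.015, 1.0, -0.0], [1.0, -0.015, 0.0], [0.0, -0.0, -1.0]]
force: [0.9, 0.5, -0.5]
width: 0.0004
grip_force: 0.0
```

```bash
python3 - <<'E'
from h import *
snap('scene','s2'); s=arm.get_state(); P=np.load('P.npy'); print(s['tcp_pos'],wj(P,s['tcp_pos']),s['force'])
a=cv2.imread('pics/s2.png')[130:330,260:480]; cv2.imwrite('pics/s2c.png',cv2.resize(a,None,fx=2.7,fy=2.7,interpolation=cv2.INTER_CUBIC))
E
```

```text
[ 0.44260536 -0.02568049  0.18451872] [-0.0116325   0.03106287] [-0.80409433 -0.17428316  0.8149003 ]
```

View pics/s2c.png

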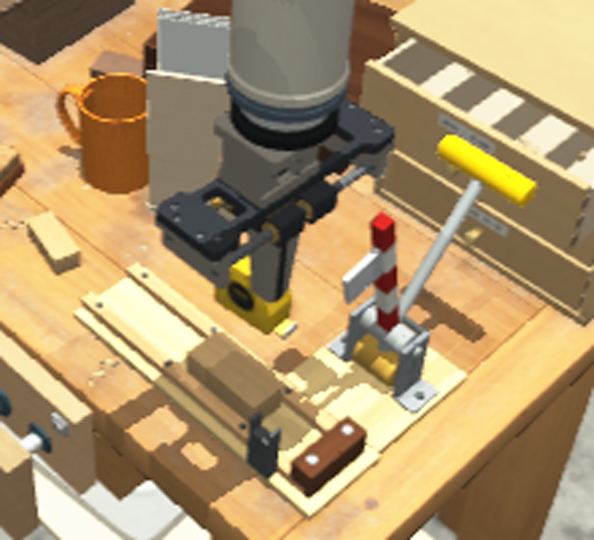

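The barrier is fully raised, with the bar at crop (487,170) and the red-white arm upright. The block is still waiting short of the barrier. Next I'll move behind the block, descend and push.

Call:
servo_tool(steps=[[0,20,3,0,0],[0,30,5,0,0],[0,30,5,0,0],[0,30,0,0,0],[0,10,0,0,0],[0,0,0,20,0],[0,0,0,30,0],[0,0,0,30,0],[0,0,0,30,0],[0,0,0,25,0],[0,0,0,15,0],[0,0,0,7,0],[0,0,0,0,0],[0,0,0,0,0]])

```text
time_s: 7.5
tcp_pos: [0.4578, 0.094, 0.0281]
eef_rot: [[0.015, 1.0, 0.001], [1.0, -0.015, 0.0], [0.0, 0.001, -1.0]]
force: [-0.4, -0.5, -0.4]
width: 0.0009
grip_force: 0.0
```

```bash
python3 - <<'E'
from h import *
s=arm.get_state(); P=np.load('P.npy'); print(s['tcp_pos'],wj(P,s['tcp_pos']),s['force'])
E
```

```text
[0.45777112 0.09399027 0.02811752] [0.00164142 0.15095822] [-0.44140497 -0.49592443 -0.43324496]
```

Call:
servo_tool(steps=[[0,-8,0,2,0],[0,-8,0,0,0],[0,-4,0,0,0],[0,-4,0,0,0],[0,-4,0,0,0],[0,-4,0,0,0],[0,-4,0,0,0],[0,-4,0,0,0],[0,-4,0,0,0],[0,-4,0,0,0],[0,-4,0,0,0],[0,-4,0,0,0],[0,-4,0,0,0],[0,-3,0,0,0],[0,-3,0,0,0],[0,-2,0,0,0],[0,-2,0,0,0],[0,0,0,0,0]])

```text
time_s: 9.3
tcp_pos: [0.4563, 0.0239, 0.0256]
eef_rot: [[0.015, 1.0, -0.0], [1.0, -0.015, -0.0], [-0.0, -0.0, -1.0]]
force: [0.3, -0.5, 0.5]
width: 0.0004
grip_force: 0.0
```

```bash
python3 - <<'E'
from h import *
snap('scene','s3'); s=arm.get_state(); P=np.load('P.npy'); print(s['tcp_pos'],wj(P,s['tcp_pos']),s['force'])
a=cv2.imread('pics/s3.png')[210:330,280:440]; cv2.imwrite('pics/s3c.png',cv2.resize(a,None,fx=4.5,fy=4.5,interpolation=cv2.INTER_CUBIC))
E
```

```text
[0.45629547 0.02403548 0.02557844] [0.00127074 0.08098885] [ 0.4990698  -0.43824121 -0.1778686 ]
```

View pics/s3c.png

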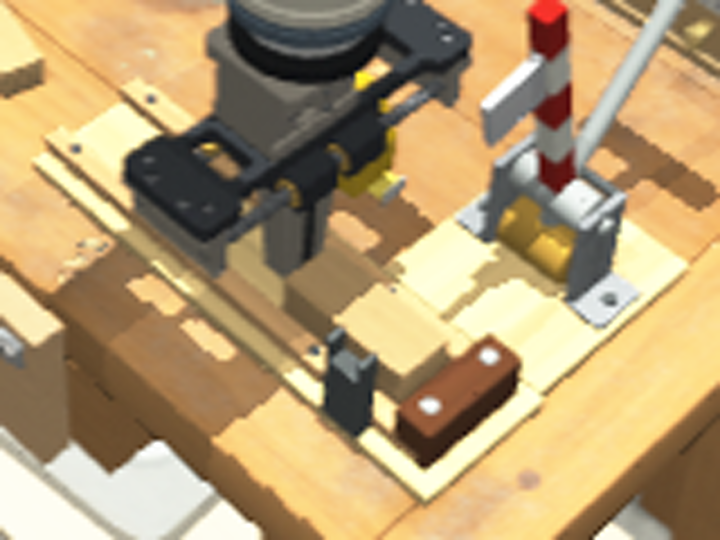

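The block is under the raised barrier, and its end, at crop (400,385), is about 10 mm short of the dark stop. I'll push on gently.

Call:
servo_tool(steps=[[0,-2,0,0,0],[0,-2,0,0,0],[0,-1.5,0,0,0],[0,-1.5,0,0,0],[0,-1,0,0,0],[0,0,0,0,0],[0,0,0,0,0]])

```text
time_s: 10.05
tcp_pos: [0.4563, 0.0161, 0.0256]
eef_rot: [[0.015, 1.0, 0.0], [1.0, -0.015, -0.0], [-0.0, 0.0, -1.0]]
force: [-0.1, -0.7, -0.5]
width: 0.0005
grip_force: 0.0
```

Call:
servo_tool(steps=[[0,-1,0,0,0],[0,-1,0,0,0],[0,0,0,0,0],[0,0,0,0,0]])

```text
time_s: 10.45
tcp_pos: [0.4562, 0.0141, 0.0256]
eef_rot: [[0.015, 1.0, -0.0], [1.0, -0.015, -0.0], [-0.0, -0.0, -1.0]]
force: [-0.1, 0.4, -0.5]
width: 0.0007
grip_force: 0.0
```

Call:
servo_tool(steps=[[0,-0.5,0,0,0],[0,-0.5,0,0,0],[0,0,0,0,0],[0,0,0,0,0]])

```text
time_s: 10.85
tcp_pos: [0.4562, 0.0134, 0.0256]
eef_rot: [[0.015, 1.0, 0.0], [1.0, -0.015, 0.0], [0.0, 0.0, -1.0]]
force: [-0.3, 4.7, 0.7]
width: 0.0001
grip_force: 2.7
```

The 4.7 N force and a TCP at jig y ≈ 70 mm show that the block is home. I'll back off and check.

Call:
servo_tool(steps=[[0,2,0,0,0],[0,8,0,0,0],[0,20,0,0,0],[0,30,0,0,0],[0,40,0,0,0],[0,20,0,0,0],[0,0,0,-20,0],[0,0,0,-40,0],[0,0,0,-40,0],[0,0,0,-40,0],[0,40,0,-20,0],[0,40,0,0,0],[0,40,0,0,0],[0,0,0,0,0],[0,0,0,0,0]])

```text
time_s: 12.35
tcp_pos: [0.4592, 0.2537, 0.1853]
eef_rot: [[0.013, 1.0, -0.0], [1.0, -0.013, -0.001], [-0.001, -0.0, -1.0]]
force: [-0.3, -0.4, 0.1]
width: 0.0002
grip_force: 0.0
```

```bash
python3 - <<'E'
from h import *
snap('top','t4'); s=arm.get_state(); print(s['tcp_pos'],s['force'])
a=cv2.imread('pics/t4.png')[155:260,295:445]; cv2.imwrite('pics/t4c.png',cv2.resize(a,None,fx=5.3,fy=5.3,interpolation=cv2.INTER_CUBIC))
E
```

```text
[0.45911455 0.25285117 0.18522059] [-0.48607371 -1.53141997 -0.62451921]
```

View pics/t4c.png

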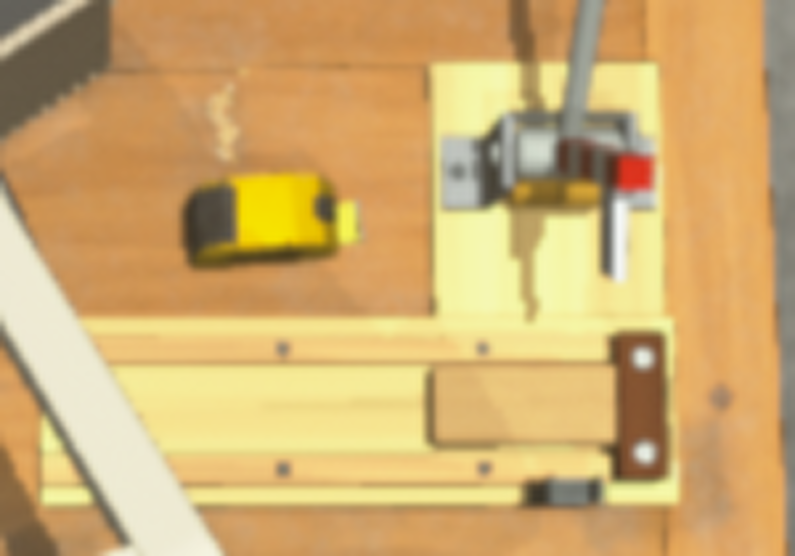

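The block, from crop column 430 to 613, is flush against the dark stop. The barrier is up, the tape measure hasn't moved, and the arm is clear.

```bash
python3 -c "
from station import arm
print(arm.hand_in())"
```

```text
the job is handed in; nothing more can be done
None
```

I handed the job in at about 12.4 s with the barrier raised and staying up by itself, the block home against the end stop, and the arm clear; no verdict came back, the tape measure is unmoved, and I did not re-photograph the mug and sanding block at the end.

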